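Bring the tray stop round its bent guide rod and into the catch

ROBOT

A 6-joint arm with a two-finger parallel gripper is mounted at the origin on the work surface. World frame = base frame: x ahead of the robot, y to its left, z up, the work surface at z = 0. Lengths are in m, angles in degrees, forces in N, time in s.
With the tool pointing down it reaches from about 0.275 to 1 m from the base axis. Payload 8.4 kg.
Tool frame: the origin (TCP) lies at the very end of the fingers, on their centre line; the grasp point (between the pads) lies 19 mm behind it; z points along the fingers, y is the line along which they close (so a half turn about z gives the same grasp; the last joint's range is limited). The gripper opens to 85 mm and grips with 20 to 120 N. Pads are 22 mm wide; open, the fingers measure 114 mm over their backs; the gripper's body (76 mm by 85 mm) begins 54 mm behind the grasp point. The pads swing forward as they close: fully open they stand 13 mm farther back than shut.
Start: joints at [76.524, 20.225, 93.587, -0, 66.188, -0.138], TCP at [0.144, 0.608, 0.231] pointing down, gripper open.
Joint ranges: [-150.9, 150.9], [-52.94, 120.26], [3.33, 152.33], [-74.26, 254.26], [0, 154.13], [-172.89, 172.89]. Speed limits (degrees/s): [127.2, 127.2, 159.86, 180, 180, 180].

INTERFACE

Orientations are given as [roll, pitch, yaw] about the fixed x, y, z axes, in that order (R = Rz(yaw) Ry(pitch) Rx(roll)).
In Python, from station import * gives the robot as it stands.
- The arm moves only by the tool send_rows, never from a script. Its argument "commands" is a list of rows, each an object with "linear": the shift along the tool's x, y, z in units of 0.1 m (1.0 is 0.1 m), a list of three; "yaw": the turn about the tool's z in units of 0.5 rad (1.0 is 0.5 rad); "gripper": the gripper's target within -1 to 1 (fully open at 1, half-way at 0, shut at -1). A call has 1 to 20 rows; each row is the pose to reach, as a shift and turn from the pose commanded when the call began, along the tool's axes at that moment; what a row does not reach only later rows make up. A row lasts 1/10 s, in which the tool goes at most 50 mm and 8.59 degrees, less where a joint would pass 70% of its speed; a pose out of reach is approached as far as the arm can. A call with a number of a shift or a turn outside -1 to 1 is refused whole. A call with a gripper value outside its range is refused whole. The fingers move at their own pace and stop on an object; "force" is the grip in N (left out, the last holds). Time passes only in rows, so rows that repeat a pose let the fingers close. It gives the time, the measured TCP pose, the force, the opening and the grip force at its end, in the units of the state.
- get_state(): the state, without advancing time (a new reading comes with each control period).
- get_image(name): name is "scene" or "side" or "wrist"; returns (picture, depth): 420x560x3 uint8, blue, green, red; 420x560 float32, m along the optical axis (not along the pixel's ray), 0 where there is no reading.
- camera_model(name): a dict with "K" (3x3 intrinsics, pixels), "extrinsics" (4x4, takes a point from camera to world coordinates). Camera axes: x right, y up, looking along -z (the intrinsics and any distortion apply to the point x, -y, -z); pixel columns grow to the right and rows downward; lengths in m; the calibration is good to about 2 mm. A picture is of the moment at which its call begins: read the wrist's pose just before it. camera_model takes no time and is no camera call; for the wrist camera it gives the pose at the moment of the call.
- sign_off(): hands the job in; it is judged then, once.
The state is a dict: "time_s": time; "joint_pos": joint angles; "joint_vel": joint speeds; "joint_torque": joint torques, N m; "ee_pos": TCP position; "tcp_rot": TCP orientation; "wrist_force": force on the tool from outside, world axes, zero at the start; "torque": the same for the moment, N m; "gripper_width": finger opening in m; "finger_force": force on a finger pad.
Only numpy, scipy, OpenCV 4.12 (cv2) and the standard library are available. Lean on these libraries where they do the work, as an engineer would, in place of code of your own. Each camera call takes 0.05 s, during which the arm holds its last target. There are 200 camera calls.

TASK

The orange tray stop is parked on the first leg of the bent guide rod. Slide it along the rod, round the bend, and on along the second leg until it has snapped in behind the red spring catch and stays locked between the catch and the brass plunger when you let go. Work it round without forcing it, since it binds when driven hard from one side only, and do not disturb the jars, tools and boxes standing around.

Things in the scene. Friction and masses are not known exactly. Their poses are not given: they have to be found in the camera images.
- guide: Fixed guide, a bent level 12 mm steel rod, axis 110 mm above the table, on two end posts (22 mm across, 126 mm high) on a blue L-shaped plate. Origin on the table under the bend's centre, z up. Leg 1 runs along its +x at y=-80 mm from the post at x=-150 to x=0; the rod bends 90 deg left at 80 mm radius about the origin; leg 2 runs along +y at x=80 mm from y=0 to the post at y=240.
- stop: Orange tray stop threaded on the rod for good: block 26 mm long, 40 wide, from 18 mm above its 16 mm bore's axis to 39 mm below (dark weight), 0.15 to 0.25 kg. Origin at the bore's centre, x along the bore in the travel direction (leg 1 to leg 2), z up. Hangs with 2 mm play, origin about 2 mm under the rod axis, and can swing a little. Starts on leg 1, 45 to 85 mm before the bend.
- wing_left (a point): Centre of the back face of the stop's left wing (left when looking in the travel direction), 5 mm behind and 34 mm left of the stop's origin, 2 mm below it. Each wing is a plate 10 mm thick along the rod, midway along the block, from 20 to 50 mm sideways from the bore's axis and from 15 mm below to 11 mm above it.
- wing_right (a point): The same on the right wing. Pushed evenly on the backs of both wings, one finger either side of the rod and block, and turned with the bend, the stop runs at a few N; pushed on one wing only it cocks and jams.
- catch (a joint): Red spring catch over leg 2, rad: 0 down, grows as it lifts. Its aluminium unit is clamped at a place that differs and is not measured: the tooth's holding face lies at guide y = 50 to 145 mm. Tooth 12 mm wide, hanging to 9 mm above the rod axis, ramp from 22 mm before it. The block lifts it (0.15 to 0.2 rad, up to 10 N of push), passes under, and the tooth drops behind the block's back face.
- plunger (a joint): Brass spring sleeve on the rod beyond the catch, m: 0 out, grows to 0.010 pressed in, a hard end (2 N at first, 4.5 N at the end). The block meets it about 5 mm before the tooth drops. With the stop locked it reads about 0.003 to 0.007; near 0 the stop is not held. Catch, plunger and unit stay within 18 mm either side of the rod and within 40 mm above its axis.
- jar: Bystander, leave alone: amber seed jar with white cap, 52 mm across, 75 mm tall. Origin at the centre of its underside.
- cup: Bystander, leave alone: white open cup, 60 mm across, 55 mm tall. Origin at the centre of its underside.
- dibber: Bystander, leave alone: small turned wooden dibber standing on its 32 mm wide base, 75 mm tall. Origin at the centre of its underside.
- collar: Bystander, leave alone: spare orange plastic ring, 44 mm outside, 16 mm bore, 24 mm tall, not used. Origin at the centre of its underside.
- vial: Bystander, leave alone: green plastic vial, 36 mm across, 70 mm tall. Origin at the centre of its underside.
- brush: Bystander, leave alone: hand brush lying flat. Origin at the centre of its underside.
- labels: Bystander, leave alone: yellow label box 50 x 80 x 30 mm. Origin at the centre of its underside.
Things that resemble listed ones, but are neither listed nor needed, are in the scene too. Leave any blue or purple look-alike of the stop alone.

How it is judged (in metres and radians):
On the way, in this order (a step that is already met when the one before it is completed fails the run):
1. the tray stop has come round the bend onto the second leg (y of stop in the frame of guide above 0.01 m and x of stop in the frame of guide above 0.07 m).
2. the stop has been pushed against the plunger behind the catch (value of joint plunger above 0.003 m), for 0.1 s.
At the end, for the whole second after the job is handed in: The stop is at rest on the second leg, locked behind the catch: plunger held in by more than 2.5 mm by the stop alone, catch down again (below 0.06 rad) (value of joint plunger above 0.0025 m and value of joint catch below 0.06 rad and y of stop in the frame of guide above 0.05 m and linear speed of stop below 0.02 m/s); the robot touches nothing.
It fails at once if the tray stop was forced (more than 32 N between fingers and stop) (contact force between the fingers and stop above 32 N).
It fails at once if a bystander was moved by more than 25 mm (distance of any of jar, cup, dibber, collar, vial, brush, labels from where it was at the start of the episode above 0.025 m).
It also fails if it takes over 67 s, if anything falls off the work surface, if the arm or the gripper's body presses on something with over 40 N, if the wrist force passes 120 N, or if a joint passes its speed limit or range.

## Working session

There is one attempt and no reset: what is moved stays moved. The work goes in short steps, Python scripts to look and compute and a tool call to move; the robot and the scene stay as the last step left them, time stands still between calls to the robot, and variables do not carry over. Pictures are saved under pics/ and viewed, at most 10 in all, crops included, and the job is handed in when it is done.

Besides the shell and the picture viewer there is one more tool, called in YAML: its name, and indented under it one key for each argument. send_rows: Moves the arm, as the interface text tells. Shifts and turns lie within -1 to 1; 1 stands for 0.1 m of shift or 0.5 rad of turn. Its arguments: {"type":"object","properties":{"commands":{"type":"array","items":{"type":"object","properties":{"linear":{"type":"array","items":{"type":"number"}},"yaw":{"type":"number"},"gripper":{"type":"number"}}}},"force":{"type":"number"}},"required":["commands"]}

```bash
mkdir -p pics; python3 - <<'E'
from station import *
import cv2, numpy as np
s=get_state();print(s)
ims=[]
for n in("scene","side"):
    im,d=get_image(n);m=camera_model(n)
    np.savez(f"pics/{n}0.npz",im=im,d=d,K=m["K"],E=m["extrinsics"])
    print(n,{k:(np.round(v,4).tolist() if k in("K","extrinsics") else v) for k,v in m.items()})
    cv2.imwrite(f"pics/{n}0.png",im)
E
```

```text
{'time_s': 0.0, 'joint_pos': array([ 7.65253307e+01,  2.02638925e+01,  9.36293957e+01, -3.28516790e-03,
        6.61890731e+01, -1.37668732e-01]), 'joint_vel': array([ 0.00806854,  0.01219973,  0.05968156, -0.06423794,  0.02599838,
        0.02745127]), 'joint_torque': array([-5.13411269e-04, -6.05244684e+01, -3.42069697e+01, -7.66522317e-05,
        9.20607214e-03, -2.70079681e-05]), 'ee_pos': array([0.14407934, 0.60766483, 0.23054398]), 'tcp_rot': array([-1.79917632e+02,  2.80572972e-03,  1.66664330e+02]), 'wrist_force': array([-0.48390589, -0.16971646, -0.25746009]), 'torque': array([-0.01443328, -0.00679876,  0.03673484]), 'finger_force': 0.0, 'gripper_width': 0.08551040015612874}
scene {'K': [[430.7447, 0.0, 278.4958], [0.0, 430.7447, 205.1757], [0.0, 0.0, 1.0]], 'extrinsics': [[-0.3575, -0.6373, 0.6827, 1.3394], [0.9339, -0.2469, 0.2586, 0.3777], [0.0038, 0.73, 0.6834, 1.0226], [0.0, 0.0, 0.0, 1.0]]}
side {'K': [[463.3954, 0.0, 273.0638], [0.0, 463.3954, 213.1827], [0.0, 0.0, 1.0]], 'extrinsics': [[0.7436, 0.3613, -0.5626, -0.3426], [-0.6686, 0.3946, -0.6303, -0.8421], [-0.0058, 0.8449, 0.535, 0.8161], [0.0, 0.0, 0.0, 1.0]]}
```

View pics/scene0.png

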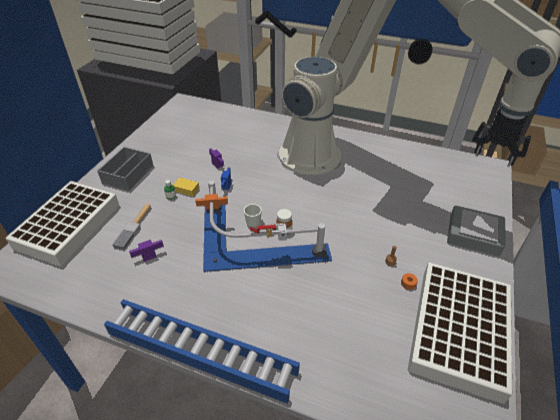

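View pics/side0.png

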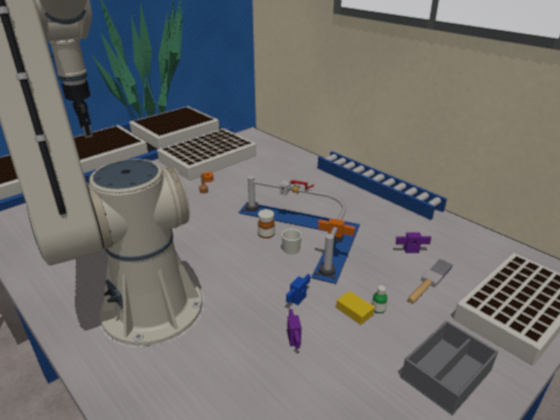

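The scene view shows the orange stop at (211,201). Leg 1 runs from the post at (212,187) to the bend at (215,232), then leg 2 goes past the red catch (263,228) to the post at (321,230). The side view shows the stop at (336,228), posts at (329,250) and (251,190), and the catch at (300,186). Candidates in the scene view:
- orange winged block on the rod (211,201)
- purple look-alikes (217,157) and (147,250)
- blue look-alike (226,178)
- orange ring (410,281)

I choose the one threaded on the rod.

```bash
cat > h.py <<'E'
import numpy as np,cv2
def load(n): z=np.load(f"pics/{n}.npz"); return z["im"],z["d"],z["K"],z["E"]
def cloud(d,K,E):
    v,u=np.mgrid[:d.shape[0],:d.shape[1]]
    p=np.stack([(u-K[0,2])/K[0,0]*d,-(v-K[1,2])/K[1,1]*d,-d],-1)
    return p@E[:3,:3].T+E[:3,3]
def ray(u,v,K,E):
    r=E[:3,:3]@np.array([(u-K[0,2])/K[0,0],-(v-K[1,2])/K[1,1],-1]); return E[:3,3],r
def plane(u,v,z,K,E):
    o,r=ray(u,v,K,E); return o+r*(z-o[2])/r[2]
def proj(p,K,E):
    q=E[:3,:3].T@(np.asarray(p)-E[:3,3]); return np.array([K[0,2]+K[0,0]*q[0]/-q[2],K[1,2]-K[1,1]*q[1]/-q[2]])
E
python3 - <<'E'
from h import *
for n in("scene0","side0"):
    im,d,K,E=load(n);P=cloud(d,K,E);hsv=cv2.cvtColor(im,cv2.COLOR_BGR2HSV)
    ok=d>0
    o=cv2.inRange(hsv,(5,150,120),(16,255,255))>0
    b=cv2.inRange(hsv,(100,120,60),(125,255,255))>0
    r=(cv2.inRange(hsv,(0,150,100),(4,255,255))|cv2.inRange(hsv,(174,150,100),(180,255,255)))>0
    for nm,m in(("orange",o),("blue",b),("red",r)):
        c,l,st,ce=cv2.connectedComponentsWithStats(m.astype(np.uint8))
        for i in range(1,c):
            if st[i,4]>25:
                q=P[(l==i)&ok]
                if len(q): print(n,nm,st[i].tolist(),ce[i].round(1),np.median(q,0).round(3),q[:,2].min().round(3),q[:,2].max().round(3))
    # blue plate fit from depth near z<0.02
    u=P[...,2]
    m=(u>.118)&(u<.135)&(P[...,0]>.2)&(P[...,0]<.8)&(abs(P[...,1])<.4)&ok
    c,l,st,ce=cv2.connectedComponentsWithStats(m.astype(np.uint8))
    for i in range(1,c):
        if st[i,4]>4: print(n,"hi",st[i].tolist(),ce[i].round(1),np.median(P[l==i],0).round(3))
ims=[]
for n,(x,y) in(("scene0",(170,150)),("side0",(220,150))):
    im=load(n)[0][y:y+140,x:x+180]; ims.append(cv2.resize(im,None,fx=4,fy=4,interpolation=cv2.INTER_CUBIC)[:600])
cv2.imwrite("pics/c0.png",ims[0]);cv2.imwrite("pics/c1.png",ims[1])
E
```

```text
scene0 orange [196, 194, 31, 7, 112] [211.1 197.7] [ 0.484 -0.172  0.124] 0.112 0.13
scene0 orange [402, 274, 15, 12, 127] [409.4 279.4] [0.496 0.462 0.023] 0.001 0.028
scene0 blue [0, 0, 102, 234, 13859] [ 39.3 119.1] [-0.05  -1.474 -0.218] -0.674 0.383
scene0 blue [263, 0, 77, 26, 1481] [302.  10.] [-0.698 -0.274  0.298] 0.236 0.366
scene0 blue [380, 0, 91, 46, 2648] [423.3  22.1] [-0.698  0.28   0.313] 0.237 0.416
scene0 blue [535, 61, 25, 57, 730] [551.1  97.1] [-1.06   0.982 -0.106] -0.208 0.314
scene0 blue [221, 168, 10, 22, 163] [225.7 179.2] [ 0.305 -0.214  0.048] 0.003 0.062
scene0 blue [540, 181, 20, 239, 2493] [552.8 269.5] [ 0.145  0.906 -0.102] -0.152 -0.042
scene0 blue [214, 205, 12, 25, 188] [220.1 217.7] [ 0.456 -0.169  0.007] -0.001 0.012
scene0 blue [204, 207, 128, 64, 2522] [250.9 253.2] [ 0.557 -0.016  0.007] -0.004 0.079
scene0 blue [121, 300, 178, 76, 1378] [214.3 337.1] [0.871 0.029 0.047] 0.002 0.054
scene0 blue [4, 302, 80, 89, 1689] [ 47.4 345.5] [ 0.906 -0.665 -0.397] -0.749 -0.127
scene0 blue [105, 321, 184, 82, 2341] [199.3 362.1] [0.942 0.028 0.043] 0.00
[... 1612 characters left out ...]
.3] [ 0.484 -0.185  0.008] 0.003 0.08
side0 blue [287, 274, 23, 30, 409] [297.8 289.7] [ 0.278 -0.237  0.047] 0.003 0.06
side0 blue [20, 316, 38, 66, 428] [ 41. 357.] [-0.205  0.661 -0.619] -0.748 -0.392
side0 blue [523, 385, 25, 35, 168] [533.9 406.9] [ 0.866 -0.713 -0.489] -0.563 -0.375
side0 red [291, 181, 16, 4, 29] [298.3 182.1] [0.545 0.038 0.139] 0.135 0.141
side0 hi [248, 176, 7, 5, 28] [250.9 177.8] [0.474 0.177 0.125]
side0 hi [280, 180, 20, 10, 123] [288.3 184.6] [0.528 0.063 0.126]
side0 hi [305, 185, 10, 5, 29] [308.1 186.8] [0.56  0.011 0.128]
side0 hi [319, 218, 36, 11, 152] [336.7 223.2] [ 0.479 -0.179  0.124]
side0 hi [326, 234, 8, 7, 49] [329.5 237.1] [ 0.415 -0.211  0.125]
```

View pics/c0.png

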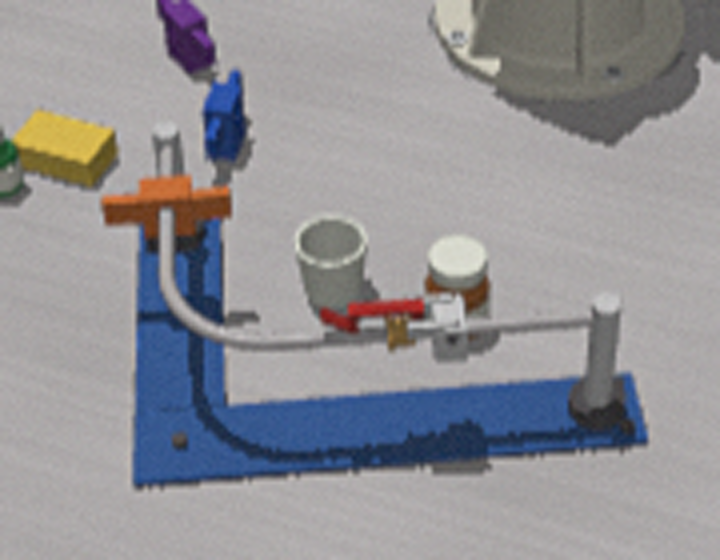

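The crop shows the orange winged block threaded on leg 1 at crop (166,205), just past the post at (165,135). This is the right one. Next I compute the guide frame and plan the approach.

```bash
cat > plan.py <<'E'
import numpy as np
def step(p,yaw,dxyz,dyawdeg):
    """world shift -> tool units"""
    c,s=np.cos(np.radians(yaw)),np.sin(np.radians(yaw))
    x=c*dxyz[0]+s*dxyz[1]; y=s*dxyz[0]-c*dxyz[1]; z=-dxyz[2]
    return np.array([x,y,z])/0.1, -np.radians(dyawdeg)/0.5
E
python3 - <<'E'
from plan import *; from h import *
for n,a,b in(("scene0",(210.9,183.1),(321,226.3)),("side0",(329.5,237.1),(250.9,177.8))):
    im,d,K,E=load(n); print(plane(*a,.124,K,E).round(4),plane(*b,.124,K,E).round(4))
p=np.array([.144,.608,.231]);yaw=166.66;T=np.array([.465,-.183,.231]);n=9
for i in range(n):
    d=(T-p)/(n-i); dy=(27.-yaw)/(n-i)
    l,y=step(p,yaw,d,dy); l=l.round(2); y=round(y,2); print(l.tolist(),y)
    p=p+d; yaw-=np.degrees(y*.5)
E
```

```text
[ 0.4233 -0.2029  0.124 ] [0.481  0.1848 0.124 ]
[ 0.4155 -0.2106  0.124 ] [0.4738 0.1772 0.124 ]
[-0.55, -0.77, -0.0] 0.54
[-0.74, -0.6, -0.0] 0.54
[-0.87, -0.38, -0.0] 0.54
[-0.94, -0.13, -0.0] 0.54
[-0.94, 0.12, -0.0] 0.54
[-0.87, 0.37, -0.0] 0.54
[-0.74, 0.59, -0.0] 0.55
[-0.56, 0.77, -0.0] 0.54
[-0.33, 0.89, -0.0] 0.55
```

send_rows:
  commands:
    - {"linear":[-0.55,-0.77,0],"yaw":0.54,"gripper":0.4}
    - {"linear":[-0.55,-0.77,0],"yaw":0.54,"gripper":0.4}
    - {"linear":[-0.55,-0.77,0],"yaw":0.54,"gripper":0.4}

```text
time_s: 0.4
ee_pos: [0.1808, 0.5156, 0.2305]
tcp_rot: [-179.8, 0.1, 150.9]
wrist_force: [-0.2, 0.0, 0.3]
gripper_width: 0.0598
finger_force: 0.0
```

send_rows:
  commands:
    - {"linear":[-0.74,-0.6,0],"yaw":0.54,"gripper":0.4}
    - {"linear":[-0.74,-0.6,0],"yaw":0.54,"gripper":0.4}
    - {"linear":[-0.74,-0.6,0],"yaw":0.54,"gripper":0.4}

```text
time_s: 0.7
ee_pos: [0.2165, 0.428, 0.2308]
tcp_rot: [-179.9, 0.1, 135.4]
wrist_force: [-0.9, -0.2, -0.2]
gripper_width: 0.0595
finger_force: 0.0
```

send_rows:
  commands:
    - {"linear":[-0.87,-0.38,0],"yaw":0.54,"gripper":0.4}
    - {"linear":[-0.87,-0.38,0],"yaw":0.54,"gripper":0.4}
    - {"linear":[-0.87,-0.38,0],"yaw":0.54,"gripper":0.4}

```text
time_s: 1.0
ee_pos: [0.2522, 0.341, 0.231]
tcp_rot: [-179.9, 0.1, 120.0]
wrist_force: [0.1, 0.8, 0.2]
gripper_width: 0.0603
finger_force: 0.0
```

send_rows:
  commands:
    - {"linear":[-0.94,-0.13,0],"yaw":0.54,"gripper":0.4}
    - {"linear":[-0.94,-0.13,0],"yaw":0.54,"gripper":0.4}
    - {"linear":[-0.94,-0.13,0],"yaw":0.54,"gripper":0.4}

```text
time_s: 1.3
ee_pos: [0.2888, 0.2538, 0.2312]
tcp_rot: [-180.0, 0.1, 104.5]
wrist_force: [0.6, 1.3, -0.2]
gripper_width: 0.0603
finger_force: 0.0
```

send_rows:
  commands:
    - {"linear":[-0.94,0.12,0],"yaw":0.54,"gripper":0.4}
    - {"linear":[-0.94,0.12,0],"yaw":0.54,"gripper":0.4}
    - {"linear":[-0.94,0.12,0],"yaw":0.54,"gripper":0.4}

```text
time_s: 1.6
ee_pos: [0.325, 0.1663, 0.2315]
tcp_rot: [179.9, 0.0, 89.0]
wrist_force: [-0.4, 0.3, -0.4]
gripper_width: 0.0599
finger_force: 0.0
```

send_rows:
  commands:
    - {"linear":[-0.87,0.37,0],"yaw":0.54,"gripper":0.4}
    - {"linear":[-0.87,0.37,0],"yaw":0.54,"gripper":0.4}
    - {"linear":[-0.87,0.37,0],"yaw":0.54,"gripper":0.4}

```text
time_s: 1.9
ee_pos: [0.3615, 0.0791, 0.2316]
tcp_rot: [179.9, 0.0, 73.5]
wrist_force: [0.6, 0.4, 0.1]
gripper_width: 0.0596
finger_force: 0.0
```

send_rows:
  commands:
    - {"linear":[-0.74,0.59,0],"yaw":0.55,"gripper":0.4}
    - {"linear":[-0.74,0.59,0],"yaw":0.55,"gripper":0.4}
    - {"linear":[-0.74,0.59,0],"yaw":0.55,"gripper":0.4}

```text
time_s: 2.2
ee_pos: [0.398, -0.0082, 0.2316]
tcp_rot: [179.9, -0.0, 57.9]
wrist_force: [0.2, 1.3, 0.8]
gripper_width: 0.0599
finger_force: 0.0
```

send_rows:
  commands:
    - {"linear":[-0.56,0.77,0],"yaw":0.54,"gripper":0.4}
    - {"linear":[-0.56,0.77,0],"yaw":0.54,"gripper":0.4}
    - {"linear":[-0.56,0.77,0],"yaw":0.54,"gripper":0.4}

```text
time_s: 2.5
ee_pos: [0.4341, -0.0963, 0.2315]
tcp_rot: [179.9, -0.1, 42.5]
wrist_force: [0.6, 0.9, 0.3]
gripper_width: 0.0597
finger_force: 0.0
```

send_rows:
  commands:
    - {"linear":[-0.33,0.89,0],"yaw":0.55,"gripper":0.4}
    - {"linear":[-0.33,0.89,0],"yaw":0.55,"gripper":0.4}
    - {"linear":[-0.33,0.89,0],"yaw":0.55,"gripper":0.4}
    - {"linear":[-0.33,0.89,0],"yaw":0.55,"gripper":0.4}

```text
time_s: 2.9
ee_pos: [0.4677, -0.1808, 0.2307]
tcp_rot: [-179.9, 0.0, 27.0]
wrist_force: [-0.7, -0.2, -0.5]
gripper_width: 0.0598
finger_force: 0.0
```

```bash
python3 - <<'E'
from station import *
from h import *
s=get_state();print(s["time_s"],s["ee_pos"],s["tcp_rot"],s["wrist_force"])
n="wrist";m=camera_model(n);im,d=get_image(n)
np.savez("pics/wrist0.npz",im=im,d=d,K=m["K"],E=m["extrinsics"]);cv2.imwrite("pics/wrist0.png",im)
print(m["K"],m["extrinsics"])
E
```

```text
2.9 [ 0.46768392 -0.18081244  0.23074259] [-1.79907190e+02  1.47738124e-02  2.70290204e+01] [-0.70072109 -0.21271358 -0.53910845]
[[294.60972745   0.         277.86327496]
 [  0.         294.60972745 205.76450238]
 [  0.           0.           1.        ]] [[ 0.45463361  0.8423428   0.28942511  0.54201954]
 [-0.89067779  0.43038574  0.14649638 -0.14203978]
 [-0.00116427 -0.3243867   0.94592384  0.37334625]
 [ 0.          0.          0.          1.        ]]
```

View pics/wrist0.png

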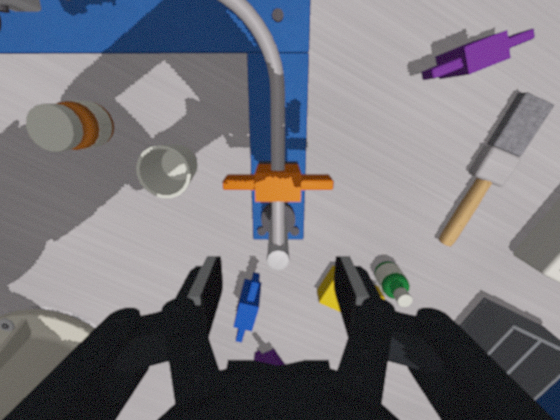

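The wrist view shows the stop at (278,184), its wings level across the image and running (223–333). The rod is vertical at column 278 and the post top is at (278,260), so tool and leg 1 are well aligned. The cup is at (165,170) and the jar at (60,127), both lower than the fingers. Next I measure from this view.

```bash
python3 - <<'E'
from h import *
im,d,K,E=load("wrist0");P=cloud(d,K,E);hsv=cv2.cvtColor(im,cv2.COLOR_BGR2HSV)
o=cv2.inRange(hsv,(5,150,100),(18,255,255)); c,l,st,ce=cv2.connectedComponentsWithStats(o)
i=[k for k in range(1,c) if abs(ce[k][0]-278)<20 and abs(ce[k][1]-184)<20 and st[k,4]>300][0]
q=P[(l==i)];yaw=np.radians(27);R=np.array([[np.cos(yaw),-np.sin(yaw)],[np.sin(yaw),np.cos(yaw)]])
O=np.array([.516,-.0675]);g=(q[:,:2]-O)@R
top=q[:,2]>.116
print("stop z pct",np.percentile(q[:,2],[1,10,50,90,99]).round(4),"guide xy min/max",g.min(0).round(4),g.max(0).round(4))
t2=q[:,2]>.122; print("block top guide",g[t2].min(0).round(4),g[t2].max(0).round(4),q[t2,2].mean())
wg=g[(q[:,2]<.122)&(q[:,2]>.112)&(abs(g[:,1]+.08)>.024)]; print("wing top",wg.min(0).round(4),wg.max(0).round(4))
w=np.array([m for m in [g[(g[:,1]>a)&(g[:,1]<a+.006)].mean(0) for a in(-.128,-.038)]]);print("wing ends",w)
# rod: high points along leg1, z .108-.120
G=(P[...,:2]-O)@R
for a in np.arange(-.055,.0,.01):
    m=(P[...,2]>.105)&(P[...,2]<.125)&(G[...,0]>a)&(G[...,0]<a+.01)&(abs(G[...,1]+.08)<.02); print("rod",a.round(3),G[m].mean(0).round(4),P[m][:,2].max().round(4),m.sum())
m=(P[...,2]>.118)&(P[...,2]<.132)&(abs(G[...,0]+.15)<.025)&(abs(G[...,1]+.08)<.025);print("post",G[m].mean(0).round(4),P[m][:,2].mean())
# bend radius check
m=(P[...,2]>.105)&(P[...,2]<.125)&(G[...,0]>.01)&(G[...,1]>-.08)&(G[...,0]<.1)&(G[...,1]<.1)
x=G[m];r=np.hypot(*x.T);a=np.degrees(np.arctan2(*x.T[::-1]))
for k in range(-90,40,15):
    s=(a>k)&(a<k+15); 
    if s.sum(): print(k,s.sum(),r[s].mean().round(4))
E
```

```text
stop z pct [0.0957 0.113  0.1251 0.1265 0.1274] guide xy min/max [-0.0914 -0.1265] [-0.0107 -0.0288]
block top guide [-0.0914 -0.0973] [-0.0107 -0.0573] 0.12749921899773747
wing top [-0.0815 -0.1265] [-0.0728 -0.0288]
wing ends [[-0.0763873  -0.12404336]
 [-0.07623641 -0.03506745]]
rod -0.055 [-0.05   -0.0772] 0.1178 151
rod -0.045 [-0.0398 -0.0772] 0.1171 155
rod -0.035 [-0.0297 -0.0774] 0.1176 158
rod -0.025 [-0.02   -0.0776] 0.1177 168
rod -0.015 [-0.0101 -0.0771] 0.1176 192
rod -0.005 [-0.0001 -0.0772] 0.1171 190
post [-0.1479 -0.0776] 0.12499011429651104
-90 176 0.0766
-75 430 0.0772
-60 458 0.0773
-45 343 0.0764
-30 11 0.0727
```

send_rows:
  commands:
    - {"linear":[-0.12,0,0.2],"yaw":0,"gripper":0.4}
    - {"linear":[-0.12,0,0.5],"yaw":0,"gripper":0.4}
    - {"linear":[-0.12,0,0.8],"yaw":0,"gripper":0.4}
    - {"linear":[-0.12,0,1.0],"yaw":0,"gripper":0.4}
    - {"linear":[-0.12,0,1.0],"yaw":0,"gripper":0.4}

```text
time_s: 3.45
ee_pos: [0.4544, -0.1849, 0.1291]
tcp_rot: [-179.8, 0.2, 27.1]
wrist_force: [-0.2, 0.4, 0.7]
gripper_width: 0.0598
finger_force: 0.0
```

send_rows:
  commands:
    - {"linear":[0,0,0.2],"yaw":0,"gripper":0.4}
    - {"linear":[0,0,0.42],"yaw":0,"gripper":0.4}
    - {"linear":[0,0,0.42],"yaw":0,"gripper":0.4}
    - {"linear":[0,0,0.42],"yaw":0,"gripper":0.4}

```text
time_s: 3.85
ee_pos: [0.4568, -0.1869, 0.0903]
tcp_rot: [180.0, -0.0, 27.0]
wrist_force: [0.4, 0.6, -0.1]
gripper_width: 0.0596
finger_force: 0.0
```

```bash
python3 - <<'E'
from station import *
from h import *
s=get_state();print(s["time_s"],s["ee_pos"],s["tcp_rot"],s["wrist_force"])
n="wrist";m=camera_model(n);im,d=get_image(n)
np.savez("pics/wrist1.npz",im=im,d=d,K=m["K"],E=m["extrinsics"]);cv2.imwrite("pics/wrist1.png",im)
E
```

```text
3.85 [ 0.45680333 -0.18693774  0.09033341] [ 1.79996873e+02 -1.30195551e-02  2.69544826e+01] [ 0.40412396  0.60445394 -0.05727042]
```

View pics/wrist1.png

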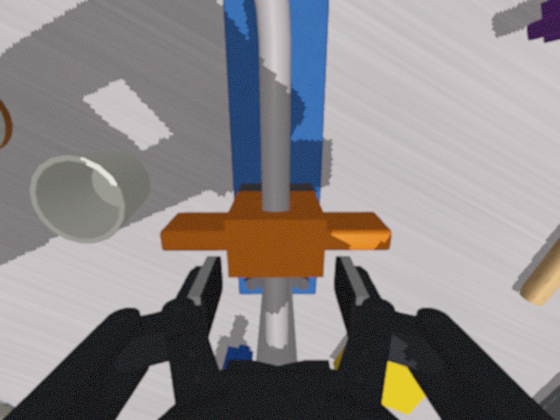

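The near view shows both fingers behind the wings, evenly placed either side of the rod: finger inner edges at 220 and 335, rod at 276, wings at rows 212–250. I start pushing gently along leg 1.

send_rows:
  commands:
    - {"linear":[0.03,0,0],"yaw":0,"gripper":0.4}
    - {"linear":[0.06,0,0],"yaw":0,"gripper":0.4}
    - {"linear":[0.09,0,0],"yaw":0,"gripper":0.4}
    - {"linear":[0.12,0,0],"yaw":0,"gripper":0.4}
    - {"linear":[0.15,0,0],"yaw":0,"gripper":0.4}
    - {"linear":[0.18,0,0],"yaw":0,"gripper":0.4}
    - {"linear":[0.21,0,0],"yaw":0,"gripper":0.4}
    - {"linear":[0.24,0,0],"yaw":0,"gripper":0.4}
    - {"linear":[0.27,0,0],"yaw":0,"gripper":0.4}
    - {"linear":[0.3,0,0],"yaw":0,"gripper":0.4}
    - {"linear":[0.33,0,0],"yaw":0,"gripper":0.4}
    - {"linear":[0.36,0,0],"yaw":0,"gripper":0.4}

```text
time_s: 5.1
ee_pos: [0.4887, -0.1713, 0.0893]
tcp_rot: [-180.0, -0.0, 26.9]
wrist_force: [-0.9, -0.8, -0.0]
gripper_width: 0.0601
finger_force: 0.7
```

```bash
cat > look.py <<'E'
from station import *
from h import *
import sys
O=np.array([.5155,-.0665]);yaw=np.radians(27);R=np.array([[np.cos(yaw),-np.sin(yaw)],[np.sin(yaw),np.cos(yaw)]])
def look(tag,save=False):
    s=get_state();m=camera_model("wrist");im,d=get_image("wrist");K,E=np.array(m["K"]),np.array(m["extrinsics"])
    if save: cv2.imwrite(f"pics/{tag}.png",im)
    np.savez(f"pics/{tag}.npz",im=im,d=d,K=K,E=E)
    t=(s["ee_pos"][:2]-O)@R; print("t",s["time_s"],"tcp guide",t.round(4),"z",s["ee_pos"][2].round(4),"yaw_g",(s["tcp_rot"][2]-27).round(2),"F_g",(s["wrist_force"][:2]@R).round(2),s["wrist_force"][2].round(2),"Tz",s["torque"][2].round(2))
    P=cloud(d,K,E);hsv=cv2.cvtColor(im,cv2.COLOR_BGR2HSV)
    o=cv2.inRange(hsv,(5,150,60),(18,255,255))>0
    tp=s["tcp_rot"][2]*np.pi/180; T=np.array([[np.cos(tp),-np.sin(tp)],[np.sin(tp),np.cos(tp)]])
    L=(P[...,:2]-s["ee_pos"][:2])@T   # x ahead, y left
    q=o&(d>0)&(P[...,2]>.085)&(P[...,2]<.14)&(abs(L[...,0])<.06)&(abs(L[...,1])<.07)
    for nm,a,b in(("left",.026,.048),("right",-.048,-.026)):
        w=q&(L[...,1]>a)&(L[...,1]<b)&(P[...,2]>.11); print(nm,"wing top x in tool",L[w][:,0].mean().round(4) if w.any() else None,w.sum(), "y ext",(L[q][:,1].min().round(3),L[q][:,1].max().round(3)))
    w=q&(P[...,2]>.12)&(abs(L[...,1])<.02)
    if w.any(): print("block top tool xy",L[w].mean(0).round(4),"guide",((P[w][:,:2]-O)@R).mean(0).round(4),"z",P[w][:,2].mean().round(4))
if __name__=="__main__": look(sys.argv[1],len(sys.argv)>2)
E
python3 look.py w2
```

```text
t 5.1 tcp guide [-0.0714 -0.0812] z 0.0893 yaw_g -0.14 F_g [-1.17 -0.36] -0.05 Tz 0.03
left wing top x in tool 0.0182 1383 y ext (np.float64(-0.046), np.float64(0.051))
right wing top x in tool 0.0182 1237 y ext (np.float64(-0.046), np.float64(0.051))
block top tool xy [0.0182 0.0015] guide [-0.0532 -0.0798] z 0.1256
```

```bash
cat > path.py <<'E'
import numpy as np,json,sys
OFF=.017;r=.08;B=r*np.pi/2
def pose(s):
    if s<0: c=np.array([s,-r]);a=0
    elif s<B: a=s/r; c=r*np.array([np.sin(a),-np.cos(a)])
    else: a=np.pi/2;c=np.array([r,s-B])
    t=np.array([np.cos(a),np.sin(a)]); return c-OFF*t,a
def rows(s0,s1,n):
    p0,a0=pose(s0);out=[]
    for s in np.linspace(s0,s1,n+1)[1:]:
        p,a=pose(s);d=p-p0;x=np.cos(a0)*d[0]+np.sin(a0)*d[1];y=np.sin(a0)*d[0]-np.cos(a0)*d[1]
        out.append({"linear":[round(x*10,2),round(y*10,2),0],"yaw":round(-(a-a0)*2,2),"gripper":.4})
    return out
if __name__=="__main__":
    k=np.cumsum([-.054]+[float(v) for v in sys.argv[1:]])
    for a,b in zip(k,k[1:]): print(round(a,4),round(b,4),json.dumps(rows(a,b,int(np.ceil(round((b-a)/.003,4))))))
E
python3 path.py 0.054 .03 .032 .032 .032
```

```text
-0.054 0.0 [{"linear": [0.03, 0.0, 0], "yaw": 0, "gripper": 0.4}, {"linear": [0.06, 0.0, 0], "yaw": 0, "gripper": 0.4}, {"linear": [0.09, 0.0, 0], "yaw": 0, "gripper": 0.4}, {"linear": [0.12, 0.0, 0], "yaw": 0, "gripper": 0.4}, {"linear": [0.15, 0.0, 0], "yaw": 0, "gripper": 0.4}, {"linear": [0.18, 0.0, 0], "yaw": 0, "gripper": 0.4}, {"linear": [0.21, 0.0, 0], "yaw": 0, "gripper": 0.4}, {"linear": [0.24, 0.0, 0], "yaw": 0, "gripper": 0.4}, {"linear": [0.27, 0.0, 0], "yaw": 0, "gripper": 0.4}, {"linear": [0.3, 0.0, 0], "yaw": 0, "gripper": 0.4}, {"linear": [0.33, 0.0, 0], "yaw": 0, "gripper": 0.4}, {"linear": [0.36, 0.0, 0], "yaw": 0, "gripper": 0.4}, {"linear": [0.39, 0.0, 0], "yaw": 0, "gripper": 0.4}, {"linear": [0.42, 0.0, 0], "yaw": 0, "gripper": 0.4}, {"linear": [0.45, 0.0, 0], "yaw": 0, "gripper": 0.4}, {"linear": [0.48, 0.0, 0], "yaw": 0, "gripper": 0.4}, {"linear": [0.51, 0.0, 0], "yaw": 0, "gripper": 0.4}, {"linear": [0.54, 0.0, 0], "yaw": -0.0, "gripper": 0.4}]
0.0 0.03 [{"linear": [0.03, 0.01, 0], "yaw": -0.08, "gripper": 0.4}, {"linear": [0.06, 0.01, 0], "yaw": -0.15, "gr
[... 1759 characters left out ...]
, 0.0, 0], "yaw": -0.8, "gripper": 0.4}]
0.094 0.126 [{"linear": [0.03, 0.01, 0], "yaw": -0.07, "gripper": 0.4}, {"linear": [0.06, 0.01, 0], "yaw": -0.15, "gripper": 0.4}, {"linear": [0.09, 0.01, 0], "yaw": -0.22, "gripper": 0.4}, {"linear": [0.12, 0.02, 0], "yaw": -0.29, "gripper": 0.4}, {"linear": [0.15, 0.02, 0], "yaw": -0.36, "gripper": 0.4}, {"linear": [0.18, 0.02, 0], "yaw": -0.44, "gripper": 0.4}, {"linear": [0.21, 0.02, 0], "yaw": -0.51, "gripper": 0.4}, {"linear": [0.24, 0.02, 0], "yaw": -0.58, "gripper": 0.4}, {"linear": [0.27, 0.01, 0], "yaw": -0.65, "gripper": 0.4}, {"linear": [0.3, 0.01, 0], "yaw": -0.73, "gripper": 0.4}, {"linear": [0.32, 0.0, 0], "yaw": -0.79, "gripper": 0.4}]
```

send_rows:
  commands:
    - {"linear":[0.03,0,0],"yaw":0,"gripper":0.4}
    - {"linear":[0.06,0,0],"yaw":0,"gripper":0.4}
    - {"linear":[0.09,0,0],"yaw":0,"gripper":0.4}
    - {"linear":[0.12,0,0],"yaw":0,"gripper":0.4}
    - {"linear":[0.15,-0.01,0],"yaw":0,"gripper":0.4}
    - {"linear":[0.18,-0.01,0],"yaw":0,"gripper":0.4}
    - {"linear":[0.21,-0.01,0],"yaw":0,"gripper":0.4}
    - {"linear":[0.24,-0.01,0],"yaw":0,"gripper":0.4}
    - {"linear":[0.27,-0.01,0],"yaw":0,"gripper":0.4}
    - {"linear":[0.3,-0.01,0],"yaw":0,"gripper":0.4}
    - {"linear":[0.33,-0.01,0],"yaw":0,"gripper":0.4}
    - {"linear":[0.36,-0.01,0],"yaw":0,"gripper":0.4}
    - {"linear":[0.39,-0.01,0],"yaw":0,"gripper":0.4}
    - {"linear":[0.42,-0.01,0],"yaw":0,"gripper":0.4}
    - {"linear":[0.45,-0.01,0],"yaw":0,"gripper":0.4}
    - {"linear":[0.48,-0.01,0],"yaw":0,"gripper":0.4}
    - {"linear":[0.51,-0.01,0],"yaw":0,"gripper":0.4}
    - {"linear":[0.53,-0.01,0],"yaw":0,"gripper":0.4}

```text
time_s: 6.95
ee_pos: [0.5356, -0.1464, 0.0893]
tcp_rot: [-180.0, -0.0, 26.9]
wrist_force: [-0.5, -0.5, -0.0]
gripper_width: 0.0597
finger_force: 0.5
```

```bash
python3 look.py w3
```

```text
t 6.95 tcp guide [-0.0184 -0.0803] z 0.0893 yaw_g -0.13 F_g [-0.69 -0.17] -0.05 Tz 0.01
left wing top x in tool 0.0182 1379 y ext (np.float64(-0.047), np.float64(0.051))
right wing top x in tool 0.0182 1260 y ext (np.float64(-0.047), np.float64(0.051))
block top tool xy [0.0183 0.0013] guide [-0.0001 -0.0791] z 0.1256
```

Smooth, under 1 N. Now the first third of the bend.

send_rows:
  commands:
    - {"linear":[0.03,0.01,0],"yaw":-0.08,"gripper":0.4}
    - {"linear":[0.06,0.01,0],"yaw":-0.15,"gripper":0.4}
    - {"linear":[0.09,0.01,0],"yaw":-0.23,"gripper":0.4}
    - {"linear":[0.12,0.02,0],"yaw":-0.3,"gripper":0.4}
    - {"linear":[0.15,0.02,0],"yaw":-0.38,"gripper":0.4}
    - {"linear":[0.18,0.02,0],"yaw":-0.45,"gripper":0.4}
    - {"linear":[0.21,0.02,0],"yaw":-0.52,"gripper":0.4}
    - {"linear":[0.24,0.01,0],"yaw":-0.6,"gripper":0.4}
    - {"linear":[0.27,0.01,0],"yaw":-0.68,"gripper":0.4}
    - {"linear":[0.3,0.01,0],"yaw":-0.75,"gripper":0.4}

```text
time_s: 8.0
ee_pos: [0.5625, -0.1338, 0.0893]
tcp_rot: [-180.0, 0.0, 48.4]
wrist_force: [-1.2, -0.9, -0.1]
gripper_width: 0.0596
finger_force: 0.6
```

```bash
python3 look.py w4; python3 -c "
from path import *;p,a=pose(.03);print(p,np.degrees(a))"
```

```text
t 8.0 tcp guide [ 0.0113 -0.0813] z 0.0893 yaw_g 21.44 F_g [-1.48 -0.31] -0.11 Tz 0.04
left wing top x in tool 0.0185 1385 y ext (np.float64(-0.047), np.float64(0.051))
right wing top x in tool 0.0186 1273 y ext (np.float64(-0.047), np.float64(0.051))
block top tool xy [0.0186 0.0012] guide [ 0.0282 -0.0734] z 0.1256
[ 0.01348317 -0.08066724] 21.48591731740587
```

send_rows:
  commands:
    - {"linear":[0.03,0.01,0],"yaw":-0.07,"gripper":0.4}
    - {"linear":[0.06,0.01,0],"yaw":-0.15,"gripper":0.4}
    - {"linear":[0.09,0.01,0],"yaw":-0.22,"gripper":0.4}
    - {"linear":[0.12,0.02,0],"yaw":-0.29,"gripper":0.4}
    - {"linear":[0.15,0.02,0],"yaw":-0.36,"gripper":0.4}
    - {"linear":[0.18,0.02,0],"yaw":-0.44,"gripper":0.4}
    - {"linear":[0.21,0.02,0],"yaw":-0.51,"gripper":0.4}
    - {"linear":[0.24,0.02,0],"yaw":-0.58,"gripper":0.4}
    - {"linear":[0.27,0.01,0],"yaw":-0.65,"gripper":0.4}
    - {"linear":[0.3,0.01,0],"yaw":-0.73,"gripper":0.4}
    - {"linear":[0.33,0,0],"yaw":-0.8,"gripper":0.4}

```text
time_s: 9.15
ee_pos: [0.5848, -0.1092, 0.0894]
tcp_rot: [180.0, 0.0, 71.4]
wrist_force: [0.3, -1.9, -0.1]
gripper_width: 0.0595
finger_force: 0.7
```

```bash
python3 look.py w5; python3 -c "
from path import *;p,a=pose(.062);print(p,np.degrees(a))"
```

```text
t 9.15 tcp guide [ 0.0424 -0.0695] z 0.0894 yaw_g 44.37 F_g [-0.55 -1.85] -0.1 Tz 0.01
left wing top x in tool 0.0188 1371 y ext (np.float64(-0.047), np.float64(0.051))
right wing top x in tool 0.0188 1306 y ext (np.float64(-0.047), np.float64(0.051))
block top tool xy [0.0189 0.001 ] guide [ 0.0551 -0.0556] z 0.1257
[ 0.04383213 -0.06904886] 44.4042291226388
```

send_rows:
  commands:
    - {"linear":[0.03,0.01,0],"yaw":-0.07,"gripper":0.4}
    - {"linear":[0.06,0.01,0],"yaw":-0.15,"gripper":0.4}
    - {"linear":[0.09,0.01,0],"yaw":-0.22,"gripper":0.4}
    - {"linear":[0.12,0.02,0],"yaw":-0.29,"gripper":0.4}
    - {"linear":[0.15,0.02,0],"yaw":-0.36,"gripper":0.4}
    - {"linear":[0.18,0.02,0],"yaw":-0.44,"gripper":0.4}
    - {"linear":[0.21,0.02,0],"yaw":-0.51,"gripper":0.4}
    - {"linear":[0.24,0.02,0],"yaw":-0.58,"gripper":0.4}
    - {"linear":[0.27,0.01,0],"yaw":-0.65,"gripper":0.4}
    - {"linear":[0.3,0.01,0],"yaw":-0.73,"gripper":0.4}
    - {"linear":[0.33,0,0],"yaw":-0.8,"gripper":0.4}

```text
time_s: 10.3
ee_pos: [0.5953, -0.0778, 0.0894]
tcp_rot: [180.0, 0.0, 94.3]
wrist_force: [1.3, -0.4, 0.3]
gripper_width: 0.0598
finger_force: 0.6
```

```bash
python3 look.py w6; python3 -c "
from path import *;p,a=pose(.094);print(p,np.degrees(a))"
```

```text
t 10.3 tcp guide [ 0.066  -0.0463] z 0.0894 yaw_g 67.3 F_g [ 0.94 -0.92] 0.29 Tz -0.01
left wing top x in tool 0.0189 1360 y ext (np.float64(-0.048), np.float64(0.05))
right wing top x in tool 0.019 1374 y ext (np.float64(-0.048), np.float64(0.05))
block top tool xy [0.0191 0.0005] guide [ 0.0729 -0.0285] z 0.1257
[ 0.06726095 -0.04652917] 67.32254092787173
```

send_rows:
  commands:
    - {"linear":[0.03,0.01,0],"yaw":-0.07,"gripper":0.4}
    - {"linear":[0.06,0.01,0],"yaw":-0.15,"gripper":0.4}
    - {"linear":[0.09,0.01,0],"yaw":-0.22,"gripper":0.4}
    - {"linear":[0.12,0.02,0],"yaw":-0.29,"gripper":0.4}
    - {"linear":[0.15,0.02,0],"yaw":-0.36,"gripper":0.4}
    - {"linear":[0.18,0.02,0],"yaw":-0.44,"gripper":0.4}
    - {"linear":[0.21,0.02,0],"yaw":-0.51,"gripper":0.4}
    - {"linear":[0.24,0.02,0],"yaw":-0.58,"gripper":0.4}
    - {"linear":[0.27,0.01,0],"yaw":-0.65,"gripper":0.4}
    - {"linear":[0.3,0.01,0],"yaw":-0.73,"gripper":0.4}
    - {"linear":[0.33,0,0],"yaw":-0.79,"gripper":0.4}

```text
time_s: 11.45
ee_pos: [0.5928, -0.0448, 0.0893]
tcp_rot: [180.0, 0.0, 117.0]
wrist_force: [1.3, -0.4, -0.4]
gripper_width: 0.0598
finger_force: 0.6
```

```bash
python3 look.py w7 save; python3 -c "
from path import *;p,a=pose(.126);print(p,np.degrees(a))"
```

```text
t 11.45 tcp guide [ 0.0787 -0.0158] z 0.0893 yaw_g 89.96 F_g [ 1.   -0.93] -0.36 Tz 0.0
left wing top x in tool 0.0189 1328 y ext (np.float64(-0.049), np.float64(0.049))
right wing top x in tool 0.0191 1399 y ext (np.float64(-0.049), np.float64(0.049))
block top tool xy [0.0192 0.    ] guide [0.0787 0.0034] z 0.1257
[ 0.08       -0.01666371] 90.0
```

View pics/w7.png

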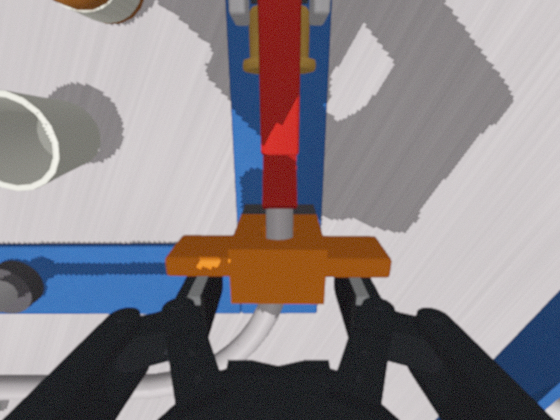

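The stop is round the bend. The rod runs straight ahead at column 280, the red catch runs from row 205 upward, and the brass plunger flange is at row 65. I measure the catch and plunger positions.

```bash
python3 - <<'E'
from h import *
O=np.array([.5155,-.0665]);yaw=np.radians(27);R=np.array([[np.cos(yaw),-np.sin(yaw)],[np.sin(yaw),np.cos(yaw)]])
im,d,K,E=load("w7");P=cloud(d,K,E);G=(P[...,:2]-O)@R
for v in range(0,215,8): print(v,im[v,280].tolist(),G[v,280].round(4),P[v,280,2].round(4),"| off-axis",im[v,255].tolist(),G[v,255].round(4),P[v,255,2].round(4))
im,d,K,E=load("side0");P=cloud(d,K,E);hsv=cv2.cvtColor(im,cv2.COLOR_BGR2HSV)
E
```

```text
0 [33, 40, 141] [0.0795 0.0953] 0.1395 | off-axis [47, 46, 42] [0.0719 0.0995] 0.125
8 [37, 40, 141] [0.0795 0.0933] 0.1401 | off-axis [50, 101, 131] [0.0713 0.0993] 0.1176
16 [31, 35, 138] [0.0795 0.0919] 0.1383 | off-axis [53, 102, 129] [0.0712 0.0972] 0.1167
24 [23, 27, 138] [0.0795 0.0898] 0.1392 | off-axis [50, 103, 127] [0.0712 0.0948] 0.1172
32 [15, 27, 136] [0.0795 0.0881] 0.138 | off-axis [44, 95, 121] [0.0711 0.0925] 0.1167
40 [30, 29, 134] [0.0795 0.0859] 0.1392 | off-axis [51, 103, 132] [0.0711 0.0899] 0.1175
48 [21, 25, 133] [0.0795 0.0838] 0.1397 | off-axis [45, 102, 129] [0.0711 0.0873] 0.1182
56 [26, 26, 134] [0.0795 0.082 ] 0.1383 | off-axis [56, 108, 136] [0.0711 0.0846] 0.12
64 [18, 32, 134] [0.0795 0.08  ] 0.1383 | off-axis [58, 107, 137] [0.0712 0.0819] 0.1215
72 [24, 26, 134] [0.0796 0.0779] 0.1379 | off-axis [47, 82, 107] [0.0701 0.0808] 0.1074
80 [30, 31, 135] [0.0796 0.0757] 0.1376 | off-axis [119, 75, 37] [0.063  0.0851] 0.0084
88 [19, 25, 133] [0.0795 0.0735] 0.1395 | off-axis [118, 71, 41] [0.0629 0.0799] 0.0082
96 [17, 27, 131] [0.0796 0.0713] 0.1387 | of
[... 590 characters left out ...]
09] [0.0796 0.0551] 0.1407 | off-axis [187, 121, 60] [0.0617 0.035 ] 0.0085
160 [18, 25, 128] [0.0797 0.05  ] 0.1263 | off-axis [190, 122, 67] [0.0616 0.0289] 0.0084
168 [13, 17, 124] [0.0797 0.0474] 0.1275 | off-axis [163, 100, 52] [0.0613 0.0226] 0.0074
176 [13, 26, 127] [0.0797 0.0452] 0.1307 | off-axis [122, 77, 46] [0.0613 0.0166] 0.0091
184 [23, 32, 129] [0.0797 0.0424] 0.1311 | off-axis [121, 73, 40] [0.0611 0.0101] 0.0083
192 [19, 23, 126] [0.0797 0.0398] 0.1324 | off-axis [118, 69, 37] [0.0609 0.0034] 0.0077
200 [41, 40, 134] [0.0796 0.0378] 0.1353 | off-axis [123, 74, 42] [ 0.0608 -0.003 ] 0.0086
208 [87, 88, 117] [0.0797 0.0344] 0.134 | off-axis [52, 47, 51] [0.0662 0.0142] 0.0767
```

send_rows:
  commands:
    - {"linear":[0.03,0,0],"yaw":0,"gripper":0.4}
    - {"linear":[0.06,0,0],"yaw":0,"gripper":0.4}
    - {"linear":[0.09,0,0],"yaw":0,"gripper":0.4}
    - {"linear":[0.12,0.01,0],"yaw":0,"gripper":0.4}
    - {"linear":[0.15,0.01,0],"yaw":0,"gripper":0.4}
    - {"linear":[0.17,0.01,0],"yaw":0,"gripper":0.4}
    - {"linear":[0.19,0.01,0],"yaw":0,"gripper":0.4}
    - {"linear":[0.21,0.01,0],"yaw":0,"gripper":0.4}
    - {"linear":[0.23,0.01,0],"yaw":0,"gripper":0.4}
    - {"linear":[0.25,0.01,0],"yaw":0,"gripper":0.4}
    - {"linear":[0.27,0.01,0],"yaw":0,"gripper":0.4}
    - {"linear":[0.29,0.01,0],"yaw":0,"gripper":0.4}
    - {"linear":[0.31,0.01,0],"yaw":0,"gripper":0.4}
    - {"linear":[0.33,0.01,0],"yaw":0,"gripper":0.4}
    - {"linear":[0.35,0.01,0],"yaw":0,"gripper":0.4}

```text
time_s: 13.0
ee_pos: [0.5779, -0.0135, 0.0893]
tcp_rot: [180.0, 0.0, 116.8]
wrist_force: [2.6, -3.4, -0.8]
gripper_width: 0.0595
finger_force: 1.9
```

send_rows:
  commands:
    - {"linear":[0.02,0,0],"yaw":0,"gripper":0.4}
    - {"linear":[0.04,0,0],"yaw":0,"gripper":0.4}
    - {"linear":[0.06,0,0],"yaw":0,"gripper":0.4}
    - {"linear":[0.08,0,0],"yaw":0,"gripper":0.4}
    - {"linear":[0.1,0,0],"yaw":0,"gripper":0.4}
    - {"linear":[0.12,0,0],"yaw":0,"gripper":0.4}
    - {"linear":[0.14,0,0],"yaw":0,"gripper":0.4}
    - {"linear":[0.16,0,0],"yaw":0,"gripper":0.4}
    - {"linear":[0.18,0,0],"yaw":0,"gripper":0.4}
    - {"linear":[0.2,0,0],"yaw":0,"gripper":0.4}

```text
time_s: 14.0
ee_pos: [0.5689, 0.0045, 0.0895]
tcp_rot: [180.0, 0.0, 116.8]
wrist_force: [1.6, -4.9, 3.8]
gripper_width: 0.0594
finger_force: 2.5
```

```bash
python3 look.py w8
```

```text
t 14.0 tcp guide [0.0798 0.0391] z 0.0895 yaw_g 89.82 F_g [-0.78 -5.11] 3.76 Tz 0.05
left wing top x in tool 0.0189 1343 y ext (np.float64(-0.049), np.float64(0.049))
right wing top x in tool 0.019 1402 y ext (np.float64(-0.049), np.float64(0.049))
block top tool xy [ 0.0195 -0.0003] guide [0.0801 0.0586] z 0.1257
```

send_rows:
  commands:
    - {"linear":[0.01,0,0],"yaw":0,"gripper":0.4}
    - {"linear":[0.02,0,0],"yaw":0,"gripper":0.4}
    - {"linear":[0.03,0,0],"yaw":0,"gripper":0.4}
    - {"linear":[0.04,0,0],"yaw":0,"gripper":0.4}
    - {"linear":[0.05,0,0],"yaw":0,"gripper":0.4}
    - {"linear":[0.06,0,0],"yaw":0,"gripper":0.4}
    - {"linear":[0.07,0,0],"yaw":0,"gripper":0.4}
    - {"linear":[0.08,0,0],"yaw":0,"gripper":0.4}
    - {"linear":[0.09,0,0],"yaw":0,"gripper":0.4}
    - {"linear":[0.1,0,0],"yaw":0,"gripper":0.4}
    - {"linear":[0.11,0,0],"yaw":0,"gripper":0.4}

```text
time_s: 15.15
ee_pos: [0.5639, 0.0142, 0.0894]
tcp_rot: [180.0, 0.0, 116.8]
wrist_force: [1.7, -5.9, 3.8]
gripper_width: 0.0596
finger_force: 2.6
```

send_rows:
  commands:
    - {"linear":[0.01,0,0],"yaw":0,"gripper":0.4}
    - {"linear":[0.02,0,0],"yaw":0,"gripper":0.4}
    - {"linear":[0.02,0,0],"yaw":0,"gripper":0.4}

```text
time_s: 15.45
ee_pos: [0.563, 0.0159, 0.0894]
tcp_rot: [180.0, 0.0, 116.8]
wrist_force: [1.0, -5.0, 3.1]
gripper_width: 0.06
finger_force: 2.9
```

```bash
python3 look.py w9 save
```

```text
t 15.45 tcp guide [0.0798 0.0518] z 0.0894 yaw_g 89.83 F_g [-1.34 -4.91] 3.13 Tz 0.05
left wing top x in tool 0.0189 1334 y ext (np.float64(-0.049), np.float64(0.048))
right wing top x in tool 0.019 1409 y ext (np.float64(-0.049), np.float64(0.048))
block top tool xy [ 0.0196 -0.0004] guide [0.0802 0.0715] z 0.1257
```

View pics/w9.png

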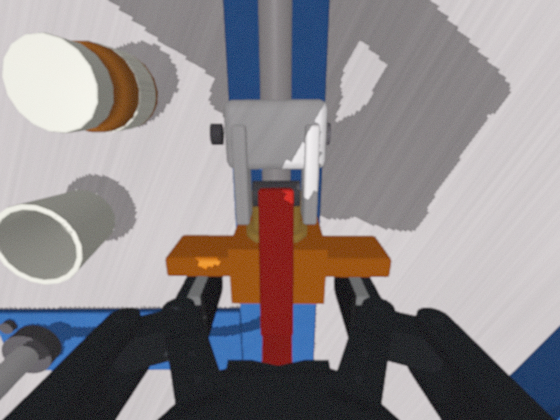

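The brass plunger (275,225) is now touching the block front, and the catch lies over the block, still raised. I push on by the millimetre.

send_rows:
  commands:
    - {"linear":[0.01,0,0],"yaw":0,"gripper":0.4}
    - {"linear":[0.01,0,0],"yaw":0,"gripper":0.4}

```text
time_s: 15.7
ee_pos: [0.5626, 0.0167, 0.0895]
tcp_rot: [180.0, 0.0, 116.8]
wrist_force: [1.5, -7.4, 3.2]
gripper_width: 0.0598
finger_force: 3.1
```

send_rows:
  commands:
    - {"linear":[0.01,0,0],"yaw":0,"gripper":0.4}
    - {"linear":[0.01,0,0],"yaw":0,"gripper":0.4}

```text
time_s: 15.9
ee_pos: [0.5622, 0.0176, 0.0895]
tcp_rot: [180.0, 0.0, 116.8]
wrist_force: [1.5, -5.5, 3.6]
gripper_width: 0.0598
finger_force: 3.3
```

```bash
python3 look.py w10; python3 - <<'E'
from h import *
for n in("w7","w8","w9","w10"):
    im,d,K,E=load(n);P=cloud(d,K,E);O=np.array([.5155,-.0665]);y=np.radians(27);R=np.array([[np.cos(y),-np.sin(y)],[np.sin(y),np.cos(y)]]);G=(P[...,:2]-O)@R
    hsv=cv2.cvtColor(im,cv2.COLOR_BGR2HSV);r=((hsv[...,0]<5)|(hsv[...,0]>174))&(hsv[...,1]>150)&(P[...,2]>.12)&(P[...,2]<.17)&(d>0)
    print(n,[(a,P[r&(abs(G[...,1]-a)<.0025)][:,2].mean().round(4)) for a in(.045,.06,.065,.07,.08,.09) if (r&(abs(G[...,1]-a)<.0025)).any()])
E
```

```text
t 15.9 tcp guide [0.0798 0.0537] z 0.0895 yaw_g 89.83 F_g [-1.17 -5.57] 3.64 Tz 0.05
left wing top x in tool 0.0189 1336 y ext (np.float64(-0.049), np.float64(0.049))
right wing top x in tool 0.019 1392 y ext (np.float64(-0.049), np.float64(0.049))
block top tool xy [ 0.0197 -0.0004] guide [0.0802 0.0734] z 0.1258
w7 [(0.045, np.float64(0.1301)), (0.06, np.float64(0.1389)), (0.065, np.float64(0.1389)), (0.07, np.float64(0.139)), (0.08, np.float64(0.139)), (0.09, np.float64(0.139))]
w8 [(0.045, np.float64(0.1409)), (0.06, np.float64(0.1461)), (0.065, np.float64(0.1453)), (0.07, np.float64(0.1445)), (0.08, np.float64(0.143)), (0.09, np.float64(0.1414))]
w9 [(0.045, np.float64(0.1408)), (0.06, np.float64(0.1463)), (0.065, np.float64(0.146)), (0.07, np.float64(0.1444)), (0.08, np.float64(0.1429)), (0.09, np.float64(0.1414))]
w10 [(0.045, np.float64(0.1407)), (0.06, np.float64(0.1459)), (0.065, np.float64(0.1463)), (0.07, np.float64(0.1444)), (0.08, np.float64(0.1429)), (0.09, np.float64(0.1414))]
```

send_rows:
  commands:
    - {"linear":[0.01,0,0],"yaw":0,"gripper":0.4}
    - {"linear":[0.01,0,0],"yaw":0,"gripper":0.4}

```text
time_s: 16.15
ee_pos: [0.5618, 0.0184, 0.0895]
tcp_rot: [180.0, 0.0, 116.8]
wrist_force: [1.2, -7.5, 3.1]
gripper_width: 0.06
finger_force: 3.4
```

send_rows:
  commands:
    - {"linear":[0.01,0,0],"yaw":0,"gripper":0.4}
    - {"linear":[0.01,0,0],"yaw":0,"gripper":0.4}

```text
time_s: 16.35
ee_pos: [0.5613, 0.0193, 0.0895]
tcp_rot: [180.0, 0.0, 116.8]
wrist_force: [1.4, -7.3, 2.9]
gripper_width: 0.0601
finger_force: 3.5
```

```bash
cat > catch.py <<'E'
from look import *
n=sys.argv[1];look(n,len(sys.argv)>2)
im,d,K,E=load(n);P=cloud(d,K,E);G=(P[...,:2]-O)@R
hsv=cv2.cvtColor(im,cv2.COLOR_BGR2HSV);r=((hsv[...,0]<5)|(hsv[...,0]>174))&(hsv[...,1]>150)&(P[...,2]>.12)&(P[...,2]<.17)&(d>0)
print("red z",[(a,P[r&(abs(G[...,1]-a)<.0025)][:,2].mean().round(4)) for a in(.045,.06,.07,.08,.09) if (r&(abs(G[...,1]-a)<.0025)).any()])
E
python3 catch.py w11
```

```text
t 16.35 tcp guide [0.0798 0.0556] z 0.0895 yaw_g 89.83 F_g [-2.07 -7.18] 2.87 Tz 0.09
left wing top x in tool 0.0189 1337 y ext (np.float64(-0.049), np.float64(0.049))
right wing top x in tool 0.0191 1400 y ext (np.float64(-0.049), np.float64(0.049))
block top tool xy [ 0.0198 -0.0003] guide [0.0801 0.0754] z 0.1259
red z [(0.045, np.float64(0.1402)), (0.06, np.float64(0.1459)), (0.07, np.float64(0.1444)), (0.08, np.float64(0.1429)), (0.09, np.float64(0.1414))]
```

send_rows:
  commands:
    - {"linear":[0.01,0,0],"yaw":0,"gripper":0.4}
    - {"linear":[0.01,0,0],"yaw":0,"gripper":0.4}

```text
time_s: 16.6
ee_pos: [0.5608, 0.0203, 0.0894]
tcp_rot: [180.0, 0.0, 116.8]
wrist_force: [1.3, -5.9, 3.3]
gripper_width: 0.0595
finger_force: 2.9
```

```bash
python3 catch.py w12
```

```text
t 16.6 tcp guide [0.0797 0.0568] z 0.0894 yaw_g 89.82 F_g [-1.48 -5.86] 3.26 Tz 0.11
left wing top x in tool 0.0189 1335 y ext (np.float64(-0.049), np.float64(0.049))
right wing top x in tool 0.0191 1400 y ext (np.float64(-0.049), np.float64(0.049))
block top tool xy [ 0.0199 -0.0002] guide [0.08   0.0767] z 0.1263
red z [(0.045, np.float64(0.1309)), (0.06, np.float64(0.1389)), (0.07, np.float64(0.1406)), (0.08, np.float64(0.139)), (0.09, np.float64(0.139))]
```

The catch has dropped (top back at z 0.139). I dwell briefly, then back straight off and rise.

send_rows:
  commands:
    - {"linear":[0,0,0],"yaw":0,"gripper":0.4}
    - {"linear":[0,0,0],"yaw":0,"gripper":0.4}
    - {"linear":[-0.02,0,0],"yaw":0,"gripper":0.4}
    - {"linear":[-0.05,0,0],"yaw":0,"gripper":0.4}
    - {"linear":[-0.1,0,0],"yaw":0,"gripper":0.4}
    - {"linear":[-0.15,0,0],"yaw":0,"gripper":0.4}
    - {"linear":[-0.2,0,0],"yaw":0,"gripper":0.4}
    - {"linear":[-0.2,0,0],"yaw":0,"gripper":0.4}

```text
time_s: 17.45
ee_pos: [0.57, 0.0021, 0.0892]
tcp_rot: [180.0, 0.0, 116.8]
wrist_force: [0.3, 0.5, 0.3]
gripper_width: 0.0598
finger_force: 0.0
```

```bash
python3 catch.py w13 save
```

```text
t 17.45 tcp guide [0.0797 0.0364] z 0.0892 yaw_g 89.78 F_g [0.5  0.27] 0.29 Tz 0.03
left wing top x in tool 0.0385 1361 y ext (np.float64(-0.049), np.float64(0.049))
right wing top x in tool 0.0389 1433 y ext (np.float64(-0.049), np.float64(0.049))
block top tool xy [ 0.0389 -0.0001] guide [0.08   0.0753] z 0.1262
red z [(0.045, np.float64(0.1305)), (0.06, np.float64(0.139)), (0.07, np.float64(0.139)), (0.08, np.float64(0.139)), (0.09, np.float64(0.139))]
```

View pics/w13.png

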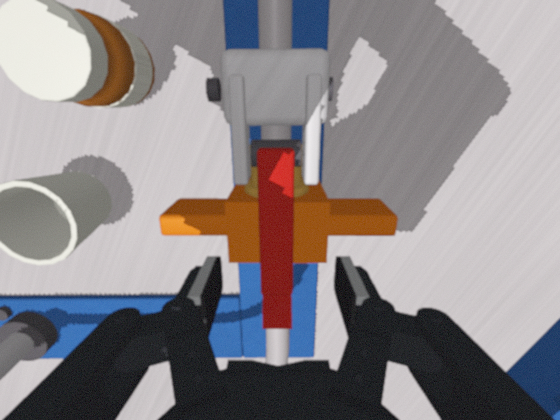

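The picture shows the stop at (278,225) held between the lowered red tooth, behind its back face, and the brass plunger at (275,180). The fingers are 20 mm clear and the wrist force is near zero, so I hand in.

```bash
python3 -c "
from station import *
print(sign_off())"
```

```text
the job is handed in; nothing more can be done
None
```

The tray stop is locked between the red catch and the brass plunger, the fingers are clear of it, and I handed the job in at about 17.5 s; no verdict came back, so this is from the last wrist-camera check.

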